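# Gather the wood blanks in the tote's saw-side corner

## Task

The carver picks her blanks from the tote while she saws, so pick the tote up off the bench, tilt it until all four wooden blanks have slid together into its blue corner on the side where the saw pin (the V-notched board) stands, left or right, and finish while still holding it there in the gripper: clearly tilted, still, and about a hand's breadth clear of the bench and everything on it. Let the blanks slide by themselves: do not touch them and do not spill any. Leave everything else on the bench where it is.

Things in the scene. Friction and masses are not known exactly. Their poses are not given: they have to be found in the camera images.
- tote: Open red steel tote, 150 mm (x) by 220 mm (y), walls 42 mm high, 4 mm thick, floor 4 mm, 0.3 to 0.5 kg. Origin: centre of its underside, z up, -x long side towards the robot, +y end to the robot's left; turned up to 23 degrees. Inner corners on the robot's side are blue. Smooth inside: blanks start to slide at 8 to 13 degrees of tilt; 30 to 40 with both walls of a corner downhill gathers them.
- tote_grip (a point): Middle of the tote's carrying bar, centre of its section, 100 mm above the tote's underside; axes as the tote's. The timber bar is 18 mm wide (x) and 18 mm high, runs along the tote's y over the middle, 212 mm from end post to end post (flat, 24 mm wide, 112 mm high); its top is 109 mm up. Its underside is 49 mm above the rim. Grip it in the middle.
- corner_left (a point): The tote's blue corner on the robot's side at the left (+y) end: the point where the inner floor meets the two inner wall faces, at x -71, y +106, z +4 mm in the tote's frame.
- corner_right (a point): The tote's blue corner on the robot's side at the right (-y) end: the point where the inner floor meets the two inner wall faces, at x -71, y -106, z +4 mm in the tote's frame.
- saw_pin: The saw pin: a wooden sawing board with a V notch opening to the robot, on a dark block, about 190 x 120 mm and 69 mm high (with screw heads 81 mm), fixed to the bench, turned up to 17 degrees. Origin under its middle, on the bench. It stands either left (y about +0.4 m) or right (y about -0.4 m) of the tote.
- figure_stand: Small blue-green two-step stand with ivory plywood figures, 150 x 120 mm, about 135 mm high, fixed to the bench on the side where the saw pin is not. Origin under its middle, on the bench. Not part of the job.
- blank1: Wooden blank 1 of 4, a loose waxed hardwood disc 26 mm across, 20 mm thick, 11 g, lying in the tote at the start; origin at the centre of its underside.
- blank2: Wooden blank 2 of 4, a loose waxed hardwood disc 26 mm across, 20 mm thick, 11 g, lying in the tote at the start; origin at the centre of its underside.
- blank3: Wooden blank 3 of 4, a loose waxed hardwood disc 26 mm across, 20 mm thick, 11 g, lying in the tote at the start; origin at the centre of its underside.
- blank4: Wooden blank 4 of 4, a loose waxed hardwood disc 26 mm across, 20 mm thick, 11 g, lying in the tote at the start; origin at the centre of its underside.
- fret_saw: a fret saw with a U-shaped dark steel frame and wooden handle lying flat on the bench, about 320 mm by 180 mm; origin on its underside, on the frame's handle-side arm. Bystander, loose.
- varnish_jar: amber jar, 64 mm across, 85 mm tall; origin at the centre of its underside. Bystander, loose.
- tea_can: green drink can, 66 mm across, 115 mm tall; origin at the centre of its underside. Bystander, loose.
- glue_bottle: white glue bottle with orange cap, 52 mm across, 130 mm tall; origin at the centre of its underside. Bystander, loose.
- sanding_block: cork sanding block 100 x 60 x 30 mm; origin at the centre of its underside. Bystander, loose.
- screwdriver: screwdriver with yellow handle lying on the bench, 180 mm long; origin on its underside. Bystander, loose.

How it is judged (in metres and radians):
At the end, for the whole second after the job is handed in: All four blanks within 100 mm (origins) of the blue inner corner on the saw pin's side; tote held in the fingers, tilted 17 to 57 degrees, centre and blue corners over 35 mm above the bench, touching neither bench nor anything else on it; tote and blanks slower than 30 mm/s (((world y of saw_pin above 0 m and distance between each of blank1, blank2, blank3, blank4 and corner_left below 0.1 m) or (world y of saw_pin below 0 m and distance between each of blank1, blank2, blank3, blank4 and corner_right below 0.1 m)) and angle between tote's own z axis and vertical between 0.3 and 1 rad and height (world z) of each of corner_left, corner_right, tote above 0.035 m and contact force between tote and the fingers above 2 N and linear speed of each of tote, blank1, blank2, blank3, blank4 below 0.03 m/s and contact force between tote and saw_pin below 0.2 N and contact force between tote and figure_stand below 0.2 N and contact force between tote and fret_saw below 0.2 N and contact force between tote and varnish_jar below 0.2 N and contact force between tote and tea_can below 0.2 N and contact force between tote and glue_bottle below 0.2 N and contact force between tote and sanding_block below 0.2 N and contact force between tote and screwdriver below 0.2 N); the arm keeps its last pose, push and grip.
It fails at once if a blank is spilled out of the tote (distance between any of blank1, blank2, blank3, blank4 and tote above 0.17 m).
It fails at once if the robot touches a blank (contact force between any of blank1, blank2, blank3, blank4 and the fingers above 0.3 N or contact force between any of blank1, blank2, blank3, blank4 and the arm above 0.3 N).
It fails at once if a bystander is moved more than 25 mm (distance of any of fret_saw, varnish_jar, tea_can, glue_bottle, sanding_block, screwdriver from where it was at the start of the episode above 0.025 m).
It also fails if it takes over 35 s, if anything falls off the work surface, if the arm or the gripper's body presses on something with over 40 N, if the wrist force passes 120 N, or if a joint passes its speed limit or range.

## Robot

A 6-joint arm with a two-finger parallel gripper is mounted at the origin on the work surface. World frame = base frame: x ahead of the robot, y to its left, z up, the work surface at z = 0. Lengths are in mm, angles in rad, forces in N, time in s.
With the tool pointing down it reaches from about 300 to 775 mm from the base axis. Payload 14.6 kg.
Tool frame: the origin (TCP) lies between the finger pads; the fingertips stand manip.tip_reach ahead of it and the grasp point (between the pads) lies 5 mm behind it (manip.tip_reach is the distance from the TCP to the fingertips, in mm); z points along the fingers, y is the line along which they close (so a half turn about z gives the same grasp; the last joint's range is limited). The gripper opens to 94 mm and grips with 3 to 60 N. Pads are 16 mm wide; open, the fingers measure 119 mm over their backs; the gripper's body (75 mm by 177 mm) begins 78 mm behind the grasp point.
Start: joints at [1.161, 0.3, 1.521, -0, 1.321, -0.067], TCP at [184.866, 517.99, 219.446] pointing down, gripper open.
Joint ranges: [-3.03, 3.03], [-0.79, 2.21], [0.23, 2.52], [-1.04, 4.18], [0, 3.07], [-2.55, 2.55]. Speed limits (rad/s): [2.22, 2.22, 2.57, 3.14, 3.14, 3.14].

## Interface

Orientations are given as [roll, pitch, yaw] about the fixed x, y, z axes, in that order (R = Rz(yaw) Ry(pitch) Rx(roll)).
In Python, from cell import manip gives the robot as it stands. The module is installed in compiled form; this text tells all that it offers.
- The arm moves only by the shell command python3 -m creep 'ROWS' [FORCE]. ROWS is JSON, a list of rows, each a list of 3 entries, a list of its own where there are three numbers: the opening, from -1 (shut) to 1 (fully open), then the shift along the tool's x, y, z in cm, then the turn about the tool's z in units of 5 degrees (1.0 is 5 degrees). In form: [[grip, [tx, ty, tz], roll], ...]. A call has 1 to 12 rows; each row is the pose to reach, as a shift and turn from the pose commanded when the call began, along the tool's axes at that moment; what a row does not reach only later rows make up. A row lasts 1/10 s, in which the tool goes at most 50 mm and 8.59 degrees, less where a joint would pass 70% of its speed; a pose out of reach is approached as far as the arm can. A call with a gripper value outside its range is refused whole. The fingers move at their own pace and stop on an object; FORCE is the grip in N (left out, the last holds). Time passes only in rows, so rows that repeat a pose let the fingers close. It gives the time, the measured TCP pose, the force, the opening and the grip force at its end, in the units of the state.
- manip.read_state(): the state, without advancing time (a new reading comes with each control period).
- manip.camera(name): name is "side" or "top" or "wrist"; returns the picture (400x640x3 uint8, red, green, blue); there is no depth.
- manip.camera_params(name): a dict with "fovy" (degrees; the focal length in pixels is half the picture's height over the tangent of half this angle, whatever the lens; pixels are square), "cx", "cy" (the principal point, pixels), "k1" (the pictures are not rectified: a ray, as slopes to the right and down, at radius r is drawn at 1 + k1 r^2 times it, then the intrinsics apply), "origin" and "attitude" of the camera in the world. Camera axes: x right, y down, z forward; pixel columns grow to the right and rows downward; lengths in mm; the calibration is good to about 2 mm. A picture is of the moment at which its call begins: read the wrist's pose just before it. camera_params takes no time and is no camera call; for the wrist camera it gives the pose at the moment of the call.
- manip.sign_off(): hands the job in; it is judged then, once.
The state is a dict: "clock": time; "joints": joint angles; "qd": joint speeds; "effort": joint torques, N m; "eef_pos": TCP position; "eef_rot": TCP orientation; "wrist_force": force on the tool from outside, world axes, zero at the start; "moment": the same for the moment, N m; "finger_gap": finger opening in mm; "finger_force": force on a finger pad.
Only numpy, scipy, OpenCV 4.12 (cv2) and the standard library are available. Lean on these libraries where they do the work, as an engineer would, in place of code of your own. Each camera call takes 0.05 s, during which the arm holds its last target. There are 200 camera calls.

## Working session

There is one attempt and no reset: what is moved stays moved. The work goes in short steps, Python scripts to look and compute and a shell command to move; the robot and the scene stay as the last step left them, time stands still between calls to the robot, and variables do not carry over. Pictures are saved under pics/ and viewed, at most 10 in all, crops included, and the job is handed in when it is done.

```bash
mkdir -p pics; python3 - <<'E'
from cell import manip
import cv2
for n in("top","side"):
    cv2.imwrite(f"pics/{n}0.png",manip.camera(n)[:,:,::-1]); print(n,manip.camera_params(n))
print(manip.camera_params("wrist"),manip.tip_reach); print(manip.read_state())
E
```

```text
top {'fovy': 57.22049768033951, 'cx': 324.5650190202702, 'cy': 197.7181745197711, 'k1': -0.049379485790839915, 'origin': array([ 464.29886862,   16.87820609, 1256.48941182]), 'attitude': array([-3.06849129e+00,  1.05200326e-03, -1.59661367e+00])}
side {'fovy': 54.31852543660503, 'cx': 322.80899468550683, 'cy': 194.27497148043207, 'k1': 0.025157713462056582, 'origin': array([ 125.70845286, -630.10609081,  747.09560574]), 'attitude': array([-2.29415801, -0.00289051, -0.58646865])}
{'fovy': 63.40909137496103, 'cx': 320.15085958950954, 'cy': 202.63521535139225, 'k1': 0.009954398557699123, 'origin': array([107.99151453, 544.19977602, 384.85687926]), 'attitude': array([2.85907365e+00, 7.30100710e-04, 1.22769268e+00])} 14.0
{'clock': 0.1, 'joints': array([ 1.16140245e+00,  3.00407476e-01,  1.52150976e+00,  2.96001004e-06,
        1.32069141e+00, -6.66049838e-02]), 'qd': array([ 0.00242872, -0.00095629,  0.00097802,  0.00067113, -0.00039417,
        0.00029236]), 'effort': array([ 2.24685687e-04, -5.32644081e+01, -3.53287947e+01,  7.09544308e-02,
        2.34668056e-02, -8.53953452e-05]), 'eef_pos': array([184.78191138, 517.80165051, 218.95138958]), 'eef_rot': array([-3.14057911e+00, -7.04808542e-05,  2.79880299e+00]), 'wrist_force': array([-0.3478026 , -1.09688343,  0.05772557]), 'moment': array([-0.01528605,  0.03091763,  0.07310959]), 'finger_force': 0.0, 'finger_gap': 93.76530528450853}
```

View pics/top0.png

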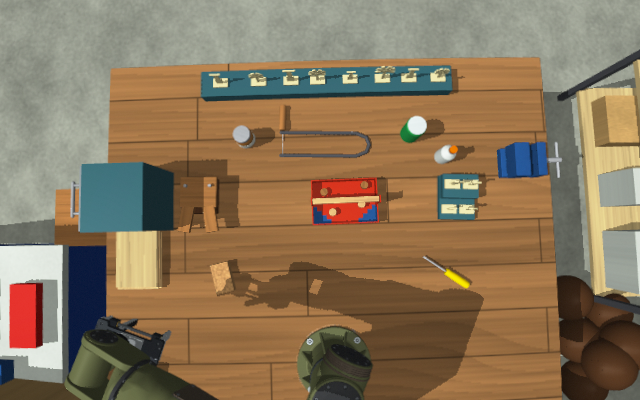

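View pics/side0.png

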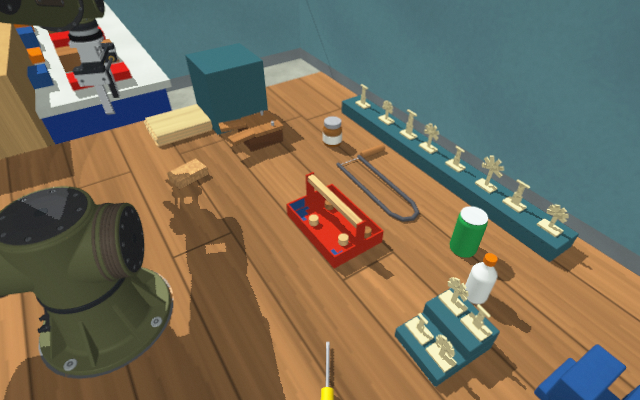

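The saw pin is at left (200,205), with the figure stand at right (458,197), so the target is corner_left. The tote is at (346,200) top and (335,220) side, and its bar runs across nearly along y. Next I'll triangulate the bar.

```bash
cat > h.py <<'E'
import numpy as np,cv2
from scipy.spatial.transform import Rotation as R
from cell import manip
def KD(p):
    f=200/np.tan(np.radians(p["fovy"])/2)
    return np.array([[f,0,p["cx"]],[0,f,p["cy"]],[0,0,1]]),np.array([p["k1"],0,0,0,0.])
def ray(p,uv):
    K,D=KD(p); u=cv2.undistortPoints(np.array([[uv]],float),K,D)[0,0]
    return p["origin"],R.from_euler("xyz",p["attitude"]).apply([u[0],u[1],1])
def plane(p,uv,z):
    o,d=ray(p,uv); return o+d*(z-o[2])/d[2]
def tri(p,a,q,b):
    o1,d1=ray(p,a);o2,d2=ray(q,b)
    s=np.linalg.lstsq(np.c_[d1,-d2],o2-o1,rcond=None)[0]
    A,B=o1+s[0]*d1,o2+s[1]*d2
    return (A+B)/2,np.linalg.norm(A-B)
E
python3 - <<'E'
from h import *
P={};E={}
for n,(x0,x1,y0,y1) in {"top":(300,395,165,235),"side":(275,395,165,275)}.items():
    im=cv2.imread(f"pics/{n}0.png"); P[n]=manip.camera_params(n)
    c=im[y0:y1,x0:x1]; m=cv2.inRange(cv2.cvtColor(c,cv2.COLOR_BGR2HSV),(10,50,185),(30,150,255))
    k,l,s,_=cv2.connectedComponentsWithStats(m); i=1+s[1:,4].argmax()
    cs,_=cv2.findContours((l==i).astype(np.uint8),cv2.RETR_EXTERNAL,cv2.CHAIN_APPROX_NONE)
    r=cv2.minAreaRect(cs[0]); b=cv2.boxPoints(r)+[x0,y0]
    print(n,s[1:,4],r[1],b.tolist())
    b=b[b[:,0].argsort()]; E[n]=[b[:2].mean(0),b[2:].mean(0)]
    # red tote extent
    hs=cv2.cvtColor(c,cv2.COLOR_BGR2HSV); mr=cv2.inRange(hs,(0,150,60),(6,255,255))|cv2.inRange(hs,(174,150,60),(180,255,255))
    if n=="top":
        rr=cv2.minAreaRect(cv2.findNonZero(mr|cv2.inRange(hs,(105,150,60),(130,255,255)))); bb=cv2.boxPoints(rr)+[x0,y0]
        for q in bb: print("rim42",plane(P[n],q,42).round())
    cv2.imwrite(f"pics/m_{n}.png",cv2.resize(np.vstack([c,cv2.cvtColor((l==i).astype(np.uint8)*255,cv2.COLOR_GRAY2BGR)]),None,fx=3,fy=3,interpolation=0))
for i in(0,1): print(tri(P["top"],E["top"][i],P["side"],E["side"][i]), plane(P["top"],E["top"][i],109))
for n,uv in dict(box=(125,197),pinblock=(200,205),can=(414,129),jar=(243,135),saw=(325,145)).items(): print(n,plane(P["top"],uv,80).round())
E
```

```text
top [408  36  12   3  43  12] (10.0, 66.0) [[312.0, 196.0], [378.0, 196.0], [378.0, 206.0], [312.0, 206.0]]
rim42 [615.  63.  42.]
rim42 [ 618. -168.   42.]
rim42 [ 468. -169.   42.]
rim42 [465.  60.  42.]
side [960  50 187 447   1   1  20   2   1   3   2   1   3 202   2   1  13   7
   3  53   2   1  67 162  37  84] (42.0, 30.0) [[275.0, 165.0], [305.0, 165.0], [305.0, 207.0], [275.0, 207.0]]
(array([498.24366582,  73.59442525,  86.17652469]), np.float64(91.22772824673811)) [539.03878925  55.57436411 109.        ]
(array([ 482.85181823, -113.36757016,  227.48708839]), np.float64(95.99171184956589)) [ 533.667887   -151.47485107  109.        ]
box [570. 668.  80.]
pinblock [537. 419.  80.]
can [ 769. -283.   80.]
jar [763. 277.  80.]
saw [722.  10.  80.]
```

```bash
python3 -m creep '[[1,[0,0,-5],0],[1,[0,0,-10],0],[1,[-5,-5,-15],-1],[1,[-10,-10,-20],-2]]' | tail -20
```

```text
clock: 0.5
eef_pos: [219.8, 443.4, 378.1]
eef_rot: [-3.141, -0.0, 2.978]
wrist_force: [0.3, -0.2, 0.6]
finger_gap: 93.8
finger_force: 0.0
```

```bash
python3 -m creep '[[1,[-4,-4,0],1.6],[1,[-8,-8,0],3.2],[1,[-12,-12,0],4.8],[1,[-15.5,-16.5,0],6.4],[1,[-19,-21,0],8],[1,[-22,-25,0],9.6],[1,[-25.5,-29,0],11.2],[1,[-29,-33,0],12.8],[1,[-32,-36,0],14.4],[1,[-35,-39,0],16],[1,[-35,-39,0],16.4]]' | tail -20
python3 -m creep '[[1,[0,5,0],0],[1,[0,10,0],0],[1,[0,15,0],0],[1,[0,20,0],0],[1,[0,25,0],0],[1,[0,30,0],0],[1,[0,35,0],0],[1,[0,40,0],0],[1,[0,45,0],0],[1,[0,50,0],0],[1,[0,55,0],0],[1,[0,60,0],0]]' | tail -20
python3 -c "
from cell import manip
s=manip.read_state();print(s['joints'],s['eef_pos'])"
```

```text
clock: 1.6
eef_pos: [500.7, -2.0, 376.3]
eef_rot: [-3.14, 0.0, 1.534]
wrist_force: [-1.5, 0.4, -0.2]
finger_gap: 94.2
finger_force: 0.0
clock: 2.8
eef_pos: [800.7, -10.2, 307.8]
eef_rot: [3.106, -0.0, 1.542]
wrist_force: [-0.0, 0.1, -0.8]
finger_gap: 93.8
finger_force: 0.0
[-5.88741154e-02  9.93906607e-01  2.34581703e-01  1.54293833e-03
  1.87773696e+00 -2.98146748e-02] [800.67892638 -10.1521606  307.77448736]
```

```bash
python3 - <<'E'
from h import *
P={};L={}
for n,(x0,x1,y0,y1) in {"top":(305,385,172,230),"side":(297,370,170,240)}.items():
    im=cv2.imread(f"pics/{n}0.png"); c=im[y0:y1,x0:x1]; hs=cv2.cvtColor(c,cv2.COLOR_BGR2HSV)
    m=cv2.inRange(hs,(10,40,205),(30,150,255))
    print(n,hs[{"top":28,"side":22}[n],{"top":40,"side":30}[n]])
    cv2.imwrite(f"pics/c_{n}.png",cv2.resize(np.hstack([c,cv2.cvtColor(m,cv2.COLOR_GRAY2BGR)]),None,fx=5,fy=5,interpolation=0))
a=cv2.imread("pics/c_top.png");b=cv2.imread("pics/c_side.png");w=800
o=np.zeros((640,800,3),np.uint8);o[:290,:800]=a;o[290:640,:730]=b
cv2.imwrite("pics/c.png",o[:600])
E
```

```text
top [ 19 112 237]
side [ 22 102 248]
```

View pics/c.png

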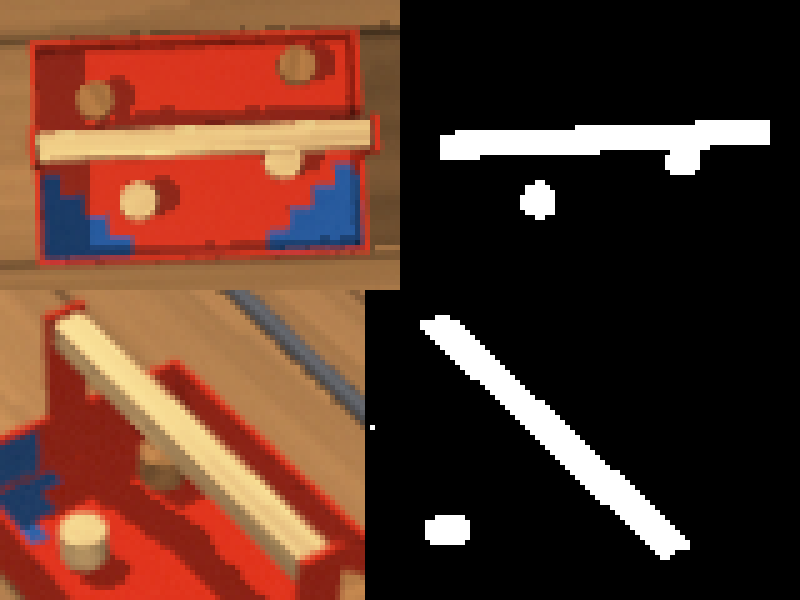

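The top crop shows the bar sloping from left end (313,201) to right (379,198), and the side crop shows it from about (309,176) to (360,220). The reach limit tilts the tool slightly outward; I'll see whether this accumulates.

```bash
python3 -m creep '[[1,[0,30,-30],0],[1,[0,60,-60],0],[1,[0,60,-60],0],[1,[0,60,-60],0],[1,[0,60,-60],0],[1,[0,60,-60],0]]' | head -3
python3 -c "
from cell import manip
s=manip.read_state();print(s['joints'],s['eef_pos'])"
python3 -m creep '[[1,[0,-5,0],0],[1,[0,-10,0],0],[1,[0,-15,0],0],[1,[0,-20,0],0],[1,[0,-20,0],0]]' | head -3
python3 -c "
from cell import manip
s=manip.read_state();print(s['joints'],s['eef_pos'])"
```

```text
clock: 3.4
eef_pos: [767.5, -12.3, 389.7]
eef_rot: [3.077, -0.001, 1.542]
[-0.06476864  0.88813775  0.2346768   0.00338766  1.95461935 -0.0347556 ] [767.46094858 -12.29229406 389.67355026]
clock: 3.9
eef_pos: [598.4, -7.5, 378.3]
eef_rot: [3.078, -0.001, 1.542]
[-0.07534785  0.31592584  1.14136836  0.00382057  1.6211784  -0.04636469] [598.37250433  -7.48542661 378.33028442]
```

```bash
python3 - <<'E'
from h import *
P={};L={}
def edge(n,x0,x1,y0,y1,ang):
    im=cv2.imread(f"pics/{n}0.png"); c=im[y0:y1,x0:x1]; m=cv2.inRange(cv2.cvtColor(c,cv2.COLOR_BGR2HSV),(10,40,205),(30,150,255))
    m=cv2.morphologyEx(m,cv2.MORPH_OPEN,np.ones((3,3),np.uint8))
    k,l,s,_=cv2.connectedComponentsWithStats(m); i=1+s[1:,4].argmax()
    y,x=np.nonzero(l==i); return np.c_[x+x0,y+y0].astype(float)
t=edge("top",305,385,172,230,0); t=t[t[:,1]<=202.5] 
# drop the blank touching the bar: keep pts near a line fit
for _ in range(3):
    vx,vy,cx,cy=cv2.fitLine(t.astype(np.float32),cv2.DIST_HUBER,0,.01,.01).ravel()
    d=(t[:,0]-cx)*-vy+(t[:,1]-cy)*vx; t=t[abs(d)<3.2]
s=edge("side",297,370,170,240,0)
ux,uy,sx,sy=cv2.fitLine(s.astype(np.float32),cv2.DIST_HUBER,0,.01,.01).ravel()
def ends(p,v,c): q=(p-c)@v; return [c+v*(q.min()),c+v*(q.max())]
T=ends(t,np.array([vx,vy]),np.array([cx,cy])); S=ends(s,np.array([ux,uy]),np.array([sx,sy]))
p,q=manip.camera_params("top"),manip.camera_params("side")
print(T,S)
A=[tri(p,T[i],q,S[i]) for i in(0,1)]; B=[plane(p,T[i],105) for i in(0,1)]
print(A);print(B)
for X in([a[0] for a in A],B):
    d=X[0]-X[1]; print("mid",(X[0]+X[1])/2,"len",np.linalg.norm(d),"yaw",np.degrees(np.arctan2(-d[0],d[1])))
E
```

```text
[array([312.94144734, 200.52267287]), array([378.07693296, 197.94107439])] [array([309.74559736, 175.20932917]), array([359.20192372, 221.84632224])]
[(array([540.4786916 ,  52.59253375, 108.78574932]), np.float64(0.005299698039877622)), (array([ 544.19950743, -152.86128061,  107.25811121]), np.float64(1.905596336218576))]
[array([540.72765076,  52.71163652, 105.        ]), array([ 543.55725342, -152.65612225,  105.        ])]
mid [542.33909952 -50.13437343 108.02193026] len 205.49318233504619 yaw 1.0375263233787637
mid [542.14245209 -49.97224287 105.        ] len 205.38725128922607 yaw 0.7893840457472018
```

The tilt is kept after retracting, so pushing past the reach limit ratchets it up. I'll fit the arm plane to choose the push direction and work out the move to the bar.

```bash
python3 - <<'E'
from h import *
s=manip.read_state()
D=[((.30041,1.52151,1.32069),np.hypot(184.78,517.8),218.95),((.99391,.23458,1.87774),np.hypot(800.68,10.15),307.77),((.88814,.23468,1.95462),767.56,389.67),((.31593,1.14137,1.62118),np.hypot(598.37,7.49),378.33)]
A=[];b=[]
for (a,e,w),r,z in D:
    f=a+e;g=f+w
    # cols L1, L2 along, L2 perp, Lt, r0, h
    A+=[[np.sin(a),np.sin(f),np.cos(f),np.sin(g),1,0],[np.cos(a),np.cos(f),-np.sin(f),np.cos(g),0,1]];b+=[r,z]
x,res,rk,sv=np.linalg.lstsq(np.array(A),np.array(b),rcond=None); print(x.round(1),res,rk,sv.round(2))
M=R.from_euler("xyz",s["eef_rot"]).as_matrix(); print(M.round(3))
goal=np.array([542.3,-50.1,100]) # bar section centre
h=goal-M[:,2]*(-5)   # grasp pt 5mm behind TCP
d=h-s["eef_pos"]; print("tcp goal",h,"tool shift cm",(M.T@d/10).round(2))
E
```

```text
[424.1 447.5  40.2 260.1   1.1 224.1] [0.00100188] 6 [3.82 2.94 0.79 0.39 0.14 0.02]
[[ 0.029  0.998  0.063]
 [ 1.    -0.029 -0.001]
 [ 0.001  0.063 -0.998]]
tcp goal [542.61592798 -50.10471679  95.00999326] tool shift cm [-4.44 -7.23 27.93]
```

```bash
python3 -m creep '[[1,[-2.2,-3.6,2],-0.25],[1,[-4.4,-7.2,4],-0.5],[1,[-4.4,-7.2,8],-0.5],[1,[-4.4,-7.2,12],-0.5],[1,[-4.4,-7.2,15],-0.5],[1,[-4.4,-7.2,15],-0.5],[1,[-4.4,-7.2,15],-0.5]]'
python3 - <<'E'
from h import *
s=manip.read_state(); im=manip.camera("wrist"); cv2.imwrite("pics/w1.png",im[:,:,::-1])
p=manip.camera_params("wrist"); K,D=KD(p); M=R.from_euler("xyz",p["attitude"])
for X in([542.3,-50.1,109],[540.5,52.6,109],[544.2,-152.9,109]):
    rv=M.inv().as_rotvec(); print(cv2.projectPoints(np.array([X]),rv,-M.inv().apply(p["origin"]),K,D)[0].ravel())
E
```

```text
clock: 4.6
eef_pos: [536.8, -49.7, 225.5]
eef_rot: [3.078, 0.002, 1.586]
wrist_force: [-0.5, 1.2, 0.4]
finger_gap: 94.0
finger_force: 0.0
[317.60951093 200.92910882]
[316.99033877  80.42435325]
[318.21125777 299.9314808 ]
```

View pics/w1.png

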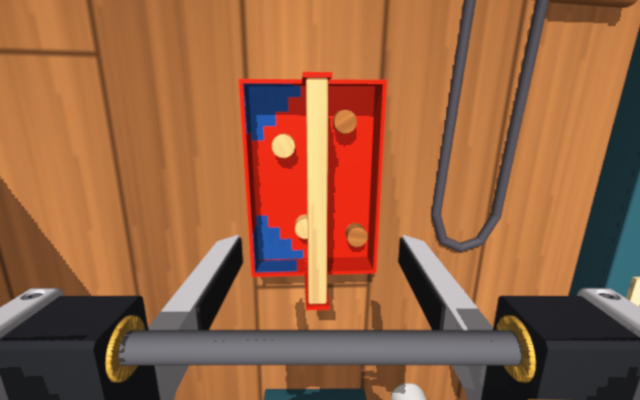

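The wrist view shows the bar vertical in the image, from (317,77) to (317,305), within about 5 px of the prediction (80–300). It is centred between the fingers and aligned with them. Next I descend and grip.

```bash
python3 -m creep '[[1,[0,-0.2,4],0],[1,[0,-0.2,8],0],[1,[0,-0.2,11],0],[1,[0,-0.2,13],0],[1,[0,-0.2,13],0],[1,[0,-0.2,13],0],[-1,[0,-0.2,13],0],[-1,[0,-0.2,13],0],[-1,[0,-0.2,13],0],[-1,[0,-0.2,13],0],[-1,[0,-0.2,13],0],[-1,[0,-0.2,13],0]]' 45
```

```text
clock: 5.85
eef_pos: [542.5, -49.7, 94.3]
eef_rot: [3.079, 0.002, 1.586]
wrist_force: [-0.3, 0.7, 0.5]
finger_gap: 49.3
finger_force: 0.0
```

```bash
python3 -m creep '[[-1,[0,0,0],0],[-1,[0,0,0],0],[-1,[0,0,0],0],[-1,[0,0,0],0],[-1,[0,0,0],0],[-1,[0,0,0],0],[-1,[0,0,0],0],[-1,[0,0,0],0]]'
```

```text
clock: 6.65
eef_pos: [542.5, -49.7, 94.3]
eef_rot: [3.079, 0.002, 1.586]
wrist_force: [-0.3, 0.1, 1.8]
finger_gap: 18.1
finger_force: 45.0
```

```bash
python3 -m creep '[[-1,[0,0,-1],0],[-1,[0,0,-3],0],[-1,[0,0,-6],-0.7],[-1,[0,0,-9],-1.6],[-1,[0,0,-12],-2.6],[-1,[0,0,-15],-3.6],[-1,[0,0,-18],-4.6],[-1,[0,0,-21],-5.6],[-1,[0,0,-24],-6.6],[-1,[0,0,-26],-7.6],[-1,[0,0,-27],-8.4],[-1,[0,0,-27],-8.4]]'
python3 - <<'E'
from h import *
s=manip.read_state(); M=R.from_euler("xyz",s["eef_rot"]).as_matrix(); a=s["joints"][0]
for el in(0,20,30): 
    e=np.radians(el); print(el,(M.T@[np.cos(a)*np.cos(e),np.sin(a)*np.cos(e),np.sin(e)]).round(3))
print(s["joints"])
E
```

```text
clock: 7.85
eef_pos: [525.6, -49.5, 365.3]
eef_rot: [3.095, 0.045, 2.319]
wrist_force: [0.7, -0.6, -4.3]
finger_gap: 18.2
finger_force: 45.0
0 [-0.792  0.607  0.064]
20 [-0.76   0.586 -0.281]
30 [-0.709  0.549 -0.443]
[-0.16791003  0.14449791  1.37877427  0.00965996  1.55416845 -0.91689582]
```

```bash
python3 -m creep '[[-1,[-1.5,1.2,-0.3],0],[-1,[-4.5,3.6,-0.8],0],[-1,[-8,6,-1.5],0],[-1,[-12,9,-2],0],[-1,[-16,12,-3],0],[-1,[-20,15,-4],0],[-1,[-24,18,-6],0],[-1,[-28,21,-8],0],[-1,[-32,24,-10],0],[-1,[-36,27,-12],0],[-1,[-40,30,-14],0],[-1,[-44,33,-16],0]]'
cat > st.py <<'E'
from h import *
s=manip.read_state(); M=R.from_euler("xyz",s["eef_rot"]).as_matrix(); a=s["joints"][0]
print("tilt",np.degrees(np.arccos(-M[2,2])).round(1),"tip dir",np.degrees(np.arctan2(M[1,2],M[0,2])).round(),s["joints"].round(3),"yaw tool x",np.degrees(np.arctan2(M[1,0],M[0,0])))
for el in(0,20,30): 
    e=np.radians(el); print(el,(M.T@[np.cos(a)*np.cos(e),np.sin(a)*np.cos(e),np.sin(e)]).round(3))
E
python3 st.py
```

```text
clock: 9.05
eef_pos: [762.2, -100.8, 402.9]
eef_rot: [3.074, 0.07, 2.316]
wrist_force: [-0.1, -0.6, -5.0]
finger_gap: 17.5
finger_force: 45.0
tilt 5.6 tip dir -3.0 [-0.183  0.871  0.235  0.013  1.939 -0.925] yaw tool x 132.69390111316608
0 [-0.799  0.594  0.097]
20 [-0.775  0.581 -0.249]
30 [-0.727  0.548 -0.414]
```

```bash
python3 -m creep '[[-1,[-60,45,-30],0],[-1,[-60,45,-30],0],[-1,[-60,45,-30],0],[-1,[-60,45,-30],0],[-1,[-60,45,-30],0],[-1,[-60,45,-30],0],[-1,[-60,45,-30],0],[-1,[-60,45,-30],0],[-1,[-60,45,-30],0],[-1,[-60,45,-30],0],[-1,[-60,45,-30],0],[-1,[-60,45,-30],0]]' | head -3; python3 st.py
```

```text
clock: 10.25
eef_pos: [776.2, -117.4, 388.1]
eef_rot: [3.055, 0.093, 2.315]
tilt 7.3 tip dir -4.0 [-0.202  0.892  0.236  0.016  1.889 -0.944] yaw tool x 132.61371144839273
0 [-0.807  0.577  0.125]
20 [-0.79   0.571 -0.221]
30 [-0.746  0.542 -0.387]
```

The tilt gain appears to be per call, so I'll try short calls.

```bash
python3 -m creep '[[-1,[-60,45,-28],0]]' | head -3; python3 -m creep '[[-1,[-60,45,-28],0]]' | head -3;python3 -m creep '[[-1,[-60,45,-28],0],[-1,[-60,45,-28],0]]' | head -3;python3 -m creep '[[-1,[-60,45,-28],0],[-1,[-60,45,-28],0]]' | head -3; python3 st.py
```

```text
clock: 10.35
eef_pos: [782.8, -119.7, 389.9]
eef_rot: [3.037, 0.115, 2.313]
clock: 10.45
eef_pos: [789.0, -122.2, 393.5]
eef_rot: [3.018, 0.139, 2.31]
clock: 10.65
eef_pos: [794.2, -125.4, 400.1]
eef_rot: [2.997, 0.165, 2.306]
clock: 10.85
eef_pos: [798.5, -128.2, 407.8]
eef_rot: [2.976, 0.19, 2.302]
tilt 14.4 tip dir -7.0 [-0.212  0.874  0.235  0.024  1.782 -0.951] yaw tool x 131.90243351067534
0 [-0.795  0.554  0.248]
20 [-0.812  0.576 -0.099]
30 [-0.783  0.56  -0.27 ]
```

```bash
python3 -m creep '[[-1,[-60,42,-20],0]]' >/dev/null; python3 -m creep '[[-1,[-60,42,-18],0]]' >/dev/null;python3 -m creep '[[-1,[-60,42,-16],0]]' >/dev/null;python3 -m creep '[[-1,[-60,42,-14],0]]' >/dev/null; python3 -m creep '[[-1,[-60,42,-12],0]]' >/dev/null;python3 -m creep '[[-1,[-60,42,-10],0]]'; python3 st.py
```

```text
clock: 11.45
eef_pos: [835.6, -148.3, 427.3]
eef_rot: [2.86, 0.326, 2.27]
wrist_force: [0.7, 0.6, -5.6]
finger_gap: 17.7
finger_force: 45.0
tilt 24.5 tip dir -8.0 [-0.23   0.867  0.236  0.038  1.613 -0.966] yaw tool x 130.06695223406257
0 [-0.759  0.503  0.413]
20 [-0.823  0.563  0.077]
30 [-0.818  0.567 -0.097]
```

```bash
python3 -m creep '[[-1,[-60,42,-4],0]]' >/dev/null; python3 -m creep '[[-1,[-60,42,-2],0]]' >/dev/null;python3 -m creep '[[-1,[-60,42,0],0]]' >/dev/null;python3 -m creep '[[-1,[-60,42,2],0]]' >/dev/null; python3 -m creep '[[-1,[-60,42,4],0]]' >/dev/null;python3 -m creep '[[-1,[-60,42,6],0]]'; python3 st.py
python3 - <<'E'
from h import *
a=manip.camera("wrist");b=manip.camera("side");cv2.imwrite("pics/ws.png",np.vstack([a[60:330],b[60:390]])[:,:,::-1])
s=manip.read_state();M=R.from_euler("xyz",s["eef_rot"]).as_matrix()
g=np.array([545,-50,0]);
print((M.T@(np.array([540,-70,290])-s["eef_pos"])/10).round(1))
E
```

```text
clock: 12.05
eef_pos: [878.8, -166.1, 439.1]
eef_rot: [2.734, 0.46, 2.218]
wrist_force: [0.3, 0.7, -4.9]
finger_gap: 17.8
finger_force: 45.0
tilt 34.7 tip dir -9.0 [-0.243  0.882  0.236  0.052  1.421 -0.978] yaw tool x 127.09006827035738
0 [-0.696  0.441  0.566]
20 [-0.806  0.536  0.251]
30 [-0.825  0.56   0.079]
[ 31.8 -19.8  -7.6]
```

View pics/ws.png

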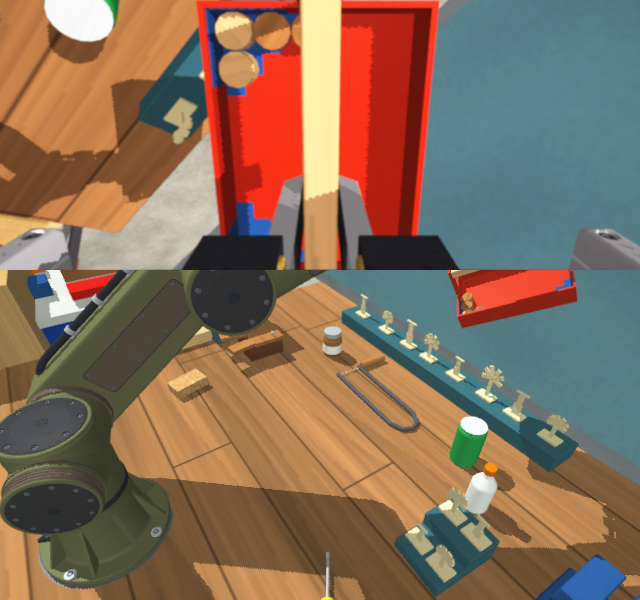

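All four blanks are in the tote's upper-left blue corner of the wrist view, at (235,30), (272,30), (239,70) and the fourth half behind the bar at (300,30). That is corner_left, the saw pin's side. Now I bring it gently back over the free bench.

```bash
python3 -m creep '[[-1,[0.8,-0.5,-0.2],0],[-1,[2.4,-1.5,-0.6],0],[-1,[5,-3,-1.2],0],[-1,[8,-5,-2],0],[-1,[11.5,-7,-2.8],0],[-1,[15,-9.5,-3.6],0],[-1,[18.5,-11.5,-4.4],0],[-1,[22,-13.5,-5.2],0],[-1,[25,-15.5,-6],0],[-1,[28,-17.5,-6.6],0],[-1,[30,-18.5,-7.2],0],[-1,[31,-19.5,-7.4],0]]'
python3 st.py; python3 - <<'E'
from h import *
s=manip.read_state();M=R.from_euler("xyz",s["eef_rot"]).as_matrix()
print((M.T@(np.array([540,-55,270])-s["eef_pos"])/10).round(1))
E
```

```text
clock: 13.35
eef_pos: [545.2, -72.4, 293.7]
eef_rot: [2.735, 0.459, 2.219]
wrist_force: [-0.1, -0.8, -3.6]
finger_gap: 17.9
finger_force: 45.0
tilt 34.6 tip dir -9.0 [-0.216 -0.057  1.853  0.055  0.744 -0.989] yaw tool x 127.15939895531672
0 [-0.682  0.463  0.566]
20 [-0.792  0.556  0.25 ]
30 [-0.812  0.578  0.079]
[2.6 0.  1.5]
```

```bash
python3 -m creep '[[-1,[0.6,0,0.4],0],[-1,[1.4,0,0.9],0],[-1,[2.2,0,1.3],0],[-1,[2.6,0,1.5],0],[-1,[2.6,0,1.5],0],[-1,[2.6,0,1.5],0],[-1,[2.6,0,1.5],0],[-1,[2.6,0,1.5],0],[-1,[2.6,0,1.5],0],[-1,[2.6,0,1.5],0]]'
python3 - <<'E'
from h import *
a=manip.camera("wrist");b=manip.camera("side");cv2.imwrite("pics/ws2.png",np.vstack([a[40:310],b[60:390]])[:,:,::-1])
E
```

```text
clock: 14.35
eef_pos: [541.2, -55.9, 269.9]
eef_rot: [2.735, 0.459, 2.219]
wrist_force: [-0.4, 0.8, -4.8]
finger_gap: 17.3
finger_force: 45.0
```

View pics/ws2.png

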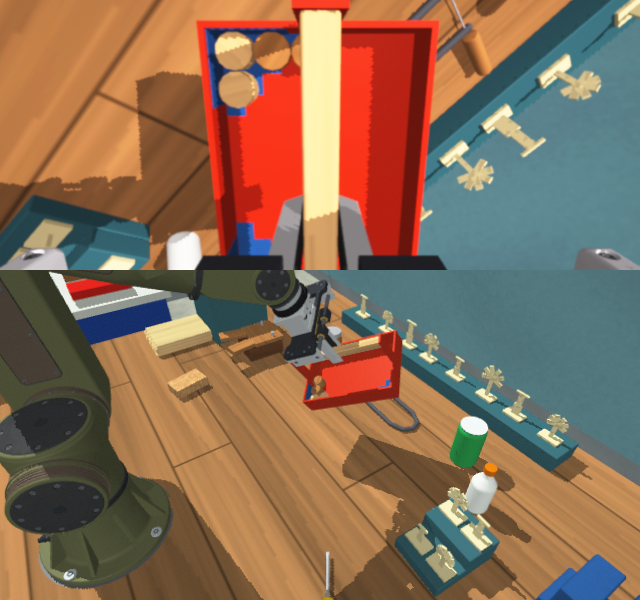

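The three visible blanks and the part-hidden fourth at (300,50) still sit in the blue corner. The tote hangs tilted and clear of the bench, and nothing else has moved.

```bash
python3 -c "
from cell import manip
print(manip.sign_off())"
```

```text
the job is handed in; nothing more can be done
None
```

I handed the job in with the tote in the gripper, tilted about 35° and held still roughly 100 mm clear of the bench by my estimate, and all four blanks gathered in the left blue corner on the saw pin's side; the sign-off gave no pass/fail verdict.

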